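# Take the lift-off lid from the bottle chest

## Robot

A 7-joint arm with a two-finger parallel gripper is mounted at the origin on a cart in front of the work surface, level with it; the furniture and walls round the work are solid. World frame = base frame: x ahead of the robot, y to its left, z up, the work surface at z = 0. Lengths are in m, angles in rad, forces in N, time in s.
With the tool pointing down it reaches from about 0.35 to 0.775 m from the base axis. Payload 3.1 kg.
Tool frame: the origin (TCP) lies midway between the tips of the shut fingers; the grasp point (between the pads) lies 19 mm behind it; z points along the fingers, y is the line along which they close (so a half turn about z gives the same grasp; the last joint's range is limited). The gripper opens to 85 mm and grips with 20 to 120 N. Pads are 22 mm wide; open, the fingers measure 114 mm over their backs; the gripper's body (76 mm by 85 mm) begins 54 mm behind the grasp point. The pads swing forward as they close: fully open they stand 13 mm farther back than shut.
Start: joints at [1.307, 0.311, 0.014, 1.512, -0.004, 1.319, -0.027], TCP at [0.121, -0.537, 0.231] pointing down, gripper open.
Joint ranges: [-2.7, 2.7], [-0.3, 1.91], [-1.27, 1.3], [0.12, 2.57], [-1.44, 4.58], [0.2, 2.03], [-3.05, 3.05]. Speed limits (rad/s): [2.79, 2.79, 3.14, 3.14, 3.14, 3.14, 3.14].

## Interface

Orientations are given as a unit quaternion [x, y, z, w].
In Python, from bench import arm gives the robot as it stands.
- The arm moves only by the tool jog_arm, never from a script. Its argument "series" is one flat list of numbers, 5 for each row, row after row: the shift along the tool's x, y, z as a fraction of full scale, then the turn about the tool's z as a fraction of full scale, then the gripper command: -1 is shut, 1 is fully open, values between are in proportion. In form: [x, y, z, twist, grip, x, y, z, twist, grip, ...]. A call has 1 to 10 rows; each row shifts and turns the commanded pose from where the row before left it, along the tool's axes as they then stand; what a row does not reach is not made up. Full scale, the value 1, is 0.02 m for a shift and 5 degrees for a turn. A row lasts 1/12 s, in which the tool goes at most 41.7 mm and 7.16 degrees, less where a joint would pass 70% of its speed; a pose out of reach is approached as far as the arm can. A call with a number of a shift or a turn outside -1 to 1 is refused whole. A call with a gripper value outside its range is refused whole. The fingers move at their own pace and stop on an object; the grip force is fixed at half the most. Time passes only in rows, so rows that do not move let the fingers close. It gives the time, the measured TCP pose, the force, the opening and the grip force at its end, in the units of the state.
- arm.get_state(): the state, without advancing time (a new reading comes with each control period).
- arm.read_camera(name): name is "scene" or "side" or "wrist"; returns (picture, depth): 400x640x3 uint8, blue, green, red; 400x640 float32, m along the optical axis (not along the pixel's ray), 0 where there is no reading.
- arm.camera_params(name): a dict with "fx", "fy", "cx", "cy" (pixels), "xyz" and "attitude" of the camera in the world; the wrist camera has in their place "mount" (4x4, takes a point from camera to tool coordinates, whose origin is the TCP and whose axes are the flange's). Camera axes: x right, y down, z forward; pixel columns grow to the right and rows downward; lengths in m; the calibration is good to about 2 mm. A picture is of the moment at which its call begins: read the wrist's pose just before it. camera_params takes no time and is no camera call.
- arm.finish_job(): hands the job in; it is judged then, once.
The state is a dict: "time": time; "qpos": joint angles; "qvel": joint speeds; "tau": joint torques, N m; "ee_pos": TCP position; "tcp_rot": TCP orientation; "wrist_force": force on the tool from outside, world axes, zero at the start; "wrist_torque": the same for the moment, N m; "opening": finger opening in m; "grip_force": force on a finger pad.
Only numpy, scipy, OpenCV 4.12 (cv2) and the standard library are available. Lean on these libraries where they do the work, as an engineer would, in place of code of your own. Each camera call takes 0.05 s, during which the arm holds its last target. There are 200 camera calls.

## Task

Swing the lid of the wooden bottle chest up to vertical by its slanted finger lip, lift it straight up off its hinge pins, and stand it upright, hinge edge down and roughly centred, in the slot of the wooden stand beside the chest. Lower it right to the bottom of the slot before letting go, and leave the three bottles standing on the bench where they are.

Things in the scene. Friction and masses are not known exactly. Their poses are not given: they have to be found in the camera images.
- bottle_chest: Open wooden chest, fixed, 130 (own x) x 200 (own y) x 98 mm high, walls 10 mm; three short bottles inside it lie below the rim. Origin: centre of its underside; own -x is its front (roughly the robot's left), z up. A stop 44 mm wide behind the rear wall's middle, 65 mm above the rim, catches an opened lid about 13 degrees past vertical.
- chest_hinge (a point): Middle of the chest's hinge axis, 71 mm behind the chest's middle (own +x) and 112 mm above the bench. Axes as the chest's; two 6 mm steel pins lie along own y, 49 to 83 mm out on each side. Raising the lid turns it by +90 degrees about own +y.
- lid_pivot (a point): Lid's point that lies at chest_hinge while it is on its pins. Loose wooden lid, 0.28 kg; lid shut: axes as the chest's; raised: own -x up, z level. Steel hooks at own y = +-64 mm, 18 mm wide, hold the pins in slots open to own +x (1 to 3 mm play): raised, the lid comes off after rising 14 mm; shut, a cleat inside the chest blocks this. Hooks end 9 mm from here (own +x): the foot it stands on.
- lid_lip (a point): Middle of the lid's finger lip: flat tongue 9 mm thick, 100 mm wide (own y), rising outwards at 45 degrees from the middle of the lid's front edge (own -x and +z equally); its tip is 23 mm beyond. Pinch it across its thickness, the tool in its plane, 45 degrees from vertical while shut. 152.5 mm from lid_pivot along own -x, 4.5 mm along +z; axes as lid_pivot.
- lid_mid (a point): Centre of the lid's plate, 128 (own x) x 200 (own y) x 10 mm. Lies 75 mm from lid_pivot along own -x and 9 mm along own -z; axes as lid_pivot. The lid's foot (hinge edge with hooks) is 23 mm thick, from 14 mm on lid_pivot's -z side to 9 mm on its +z side.
- stand_slot (a point): Centre of the slot's floor in the wooden stand left of the chest, 12 mm above the bench. The stand is fixed, 110 x 180 mm; two rails 170 mm long with rounded tops 74 mm above the bench form a slot 36 mm wide (own x), open at both ends, running along own y; z up.
- near_bottle_a: Squat squeeze bottle, 50 mm thick, 99 mm tall, on the bench behind the chest (robot's right); origin at the centre of its underside. To be left alone.
- near_bottle_b: Squeeze bottle, 43 mm thick, 109 mm tall, likewise. To be left alone.
- near_bottle_c: Squeeze bottle, 42 mm thick, 103 mm tall, likewise. To be left alone.

How it is judged:
On the way, in this order (a step that is already met when the one before it is completed fails the run):
1. the lid is raised to within about 12 degrees of vertical, or past it, while still on its hinge pins (angle between lid_pivot's own z axis and vertical above 1.36 rad and distance between lid_pivot and chest_hinge below 0.013 m), for 0.1 s.
2. the upright lid is lifted 20 mm or more straight up off the pins (within 30 mm sideways) (z of lid_pivot in the frame of chest_hinge above 0.02 m and horizontal distance between lid_pivot and chest_hinge below 0.03 m and angle between lid_pivot's own z axis and vertical above 1.2 rad), for 0.05 s.
3. the lid's hinge edge is at the bottom of the stand's slot while the fingers still hold the lid (z of lid_pivot in the frame of stand_slot below 0.02 m and x of lid_pivot in the frame of stand_slot between -0.022 and 0.022 m and contact force between the fingers and lid above 0.5 N), for 0.1 s.
At the end, for the whole second after the job is handed in: The lid stands at rest in the stand's slot, hinge edge down on the slot floor (within about 10 mm of fully home), within about 20 degrees of vertical, its middle within 60 mm of the stand's middle along the slot, and nothing holds it (z of lid_pivot in the frame of stand_slot below 0.02 m and x of lid_pivot in the frame of stand_slot between -0.022 and 0.022 m and y of lid_pivot in the frame of stand_slot between -0.06 and 0.06 m and z of lid_mid in the frame of stand_slot above 0.07 m and angle between lid_pivot's own z axis and vertical between 1.2 and 1.94 rad and linear speed of lid below 0.02 m/s); the robot touches nothing.
It fails at once if one of the three bottles on the bench is moved more than 30 mm or knocked over (distance of any of near_bottle_a, near_bottle_b, near_bottle_c from where it was at the start of the episode above 0.03 m or angle between any of near_bottle_a, near_bottle_b, near_bottle_c's own z axis and vertical above 0.6 rad).
It also fails if it takes over 51 s, if anything falls off the work surface, if the arm or the gripper's body presses on something with over 40 N, if the wrist force passes 120 N, or if a joint passes its speed limit or range.

## Working session

There is one attempt and no reset: what is moved stays moved. The work goes in short steps, Python scripts to look and compute and a tool call to move; the robot and the scene stay as the last step left them, time stands still between calls to the robot, and variables do not carry over. Pictures are saved under pics/ and viewed, at most 10 in all, crops included, and the job is handed in when it is done.

Besides the shell and the picture viewer there is one more tool, called after "Emit:" by a JSON object that holds its "op" and its "data", one argument or row to a line. jog_arm: Moves the arm, as the interface text tells. Shift numbers are shares of 0.02 m and turn numbers shares of 5 degrees, none past 1 either way. Its arguments: {"type":"object","properties":{"series":{"type":"array","items":{"type":"number"}}},"required":["series"]}

```bash
mkdir -p pics; cat > h.py <<'E'
import numpy as np, cv2
from scipy.spatial.transform import Rotation as R
from bench import arm
def cam(name):
    p=arm.camera_params(name); s=arm.get_state()
    img,d=arm.read_camera(name)
    if 'mount' in p:
        M=np.array(p['mount']); Rt=R.from_quat(s['tcp_rot']).as_matrix()
        Rc=Rt@M[:3,:3]; t=Rt@M[:3,3]+np.array(s['ee_pos'])
    else:
        t=np.array(p['xyz']); a=np.array(p['attitude'])
        Rc=R.from_quat(a).as_matrix() if a.size==4 else a.reshape(3,3)
    v,u=np.mgrid[:400,:640]
    ray=np.stack([(u-p['cx'])/p['fx'],(v-p['cy'])/p['fy'],np.ones_like(u,float)],-1)@Rc.T
    P=t+ray*d[...,None]; P[d==0]=np.nan
    return img,d,P,ray,t
E
python3 - <<'E'
from h import *
s=arm.get_state(); print(s)
for n in('scene','side'):
    p=arm.camera_params(n); print(p)
    img,d,P,ray,t=cam(n); cv2.imwrite(f'pics/{n}0.png',img); np.savez(f'{n}0.npz',img=img,P=P,ray=ray,t=t)
E
```

```text
{'time': 0.0, 'qpos': array([ 1.30730156,  0.31171961,  0.01400442,  1.51307082, -0.00434835,
        1.31917988, -0.02722089]), 'qvel': array([-3.18651517e-04, -6.32524706e-05, -8.23772487e-04, -7.65986439e-04,
        2.33285081e-06, -1.98812788e-03, -5.48018944e-04]), 'tau': array([-6.55999133e-05, -3.79913628e+01,  1.45744421e-01, -2.30593479e+01,
        1.22799937e-02,  1.36271192e-02, -6.23466292e-06]), 'ee_pos': array([ 0.12081645, -0.53581959,  0.23021888]), 'tcp_rot': array([ 9.93853349e-01,  1.10698427e-01, -2.04214009e-04, -1.15621436e-03]), 'wrist_force': array([-0.04518792,  0.47716297,  0.08991939]), 'wrist_torque': array([ 0.00568741, -0.02376934, -0.01003347]), 'grip_force': 0.0, 'opening': 0.08540721641650537}
{'fx': 495.8990462632595, 'fy': 495.8990462632595, 'cx': 311.13450147500276, 'cy': 202.64683981671251, 'xyz': array([-0.33053301,  0.49645473,  1.03016466]), 'attitude': array([-0.43284356,  0.80369908, -0.35817457,  0.19602353])}
{'fx': 408.69881136730146, 'fy': 408.69881136730146, 'cx': 317.73163343072923, 'cy': 196.46948115127657, 'xyz': array([0.20177294, 0.52359824, 0.76413529]), 'attitude': array([-0.23362592,  0.89704407, -0.36526313,  0.08552023])}
```

View pics/scene0.png

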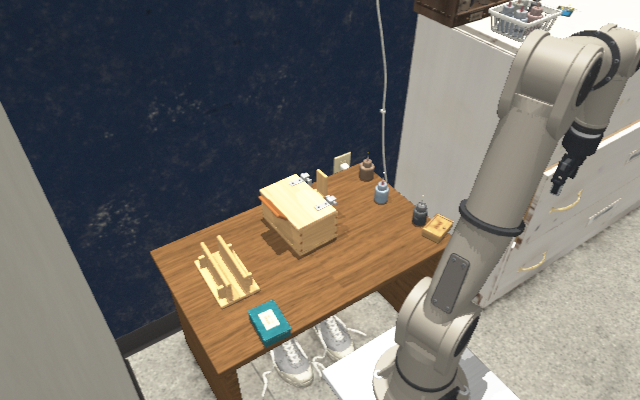

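View pics/side0.png

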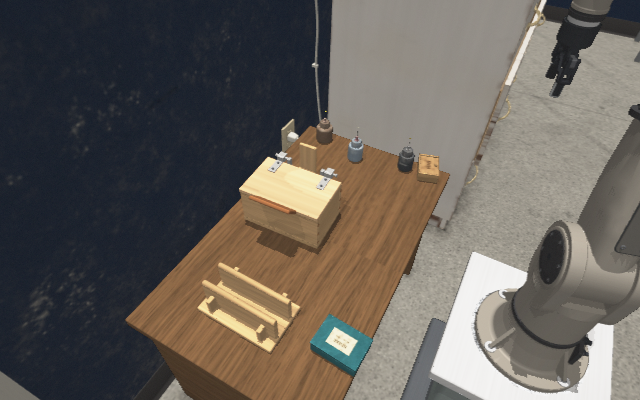

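```bash
python3 - <<'E'
from h import *
for n in('side','scene'):
    f=np.load(n+'0.npz'); P=f['P']; img=f['img']
    print(n)
    hsv=cv2.cvtColor(img,cv2.COLOR_BGR2HSV)
    X,Y,Z=P[...,0],P[...,1],P[...,2]
    ws=(X>0.2)&(X<1.2)&(Y>-.5)&(Y<.6)
    for nm,lo,hi in(('lid',.102,.114),('rails',.055,.082),('base',.006,.02)):
        m=(ws&(Z>lo)&(Z<hi)).astype(np.uint8)
        k,l,st,c=cv2.connectedComponentsWithStats(m)
        for i in range(1,k):
            if st[i,4]<120: continue
            q=P[l==i]; r=cv2.minAreaRect((q[:,:2]*1000).astype(np.float32))
            print(nm,st[i],np.round(q.mean(0),3),[np.round(a,1) for a in r], 'z',np.percentile(q[:,2],[5,50,95]).round(3))
    # bottles, cabinet: height map overview
    m=ws&(Z>.02)
    H={}
    g=np.full((22,22),np.nan)
    xi=((X[m]-.2)/.05).astype(int);yi=((Y[m]+.5)/.05).astype(int)
    for a,b,z in zip(xi,yi,Z[m]):
        if a<22 and b<22: g[b,a]=np.nanmax([g[b,a],z])
    if n=='side':
        for b in range(21,-1,-1): print('%.2f'%(b*.05-.5),' '.join('  .' if np.isnan(v) else '%3d'%(v*100) for v in g[b]))
E
```

```text
side
lid [   0   73  311  281 1588] [0.776 0.175 0.108] [array([777.1,  11.5]), array([   6.3, 1021.6]), np.float64(0.0)] z [0.103 0.108 0.113]
lid [ 239  157  102   64 3541] [ 0.567 -0.038  0.106] [array([571.3, -43.4]), array([201.5, 156.3]), np.float64(1.5)] z [0.104 0.106 0.109]
rails [   0   82  311  294 3400] [0.776 0.187 0.069] [array([776.4,  21.9]), array([  20.5, 1038. ]), np.float64(0.9)] z [0.056 0.069 0.081]
rails [240 189 102  45 749] [0.543 0.005 0.068] [array([540.3,   1. ]), array([237.2, 108.4]), np.float64(35.0)] z [0.056 0.068 0.08 ]
rails [218 262  73  46 683] [0.509 0.199 0.068] [array([513.3, 197.5]), array([ 12.5, 169.9]), np.float64(88.9)] z [0.057 0.07  0.073]
rails [202 280  75  48 728] [0.509 0.247 0.068] [array([515.1, 244.8]), array([ 12.8, 171. ]), np.float64(88.7)] z [0.057 0.07  0.073]
base [  16   99  296  287 1562] [0.776 0.175 0.013] [array([774.2,  20.8]), array([  11.5, 1039.8]), np.float64(0.1)] z [0.007 0.013 0.019]
base [243 207  97  40 338] [0.545 0.005 0.013] [array([542.4,   0.6]), array([236.7, 107.7]), np.float64(34.3)] z [0.007 0.013 0.0
[... 3013 characters left out ...]
058 0.071 0.075]
rails [200 242  32  48 311] [0.504 0.246 0.069] [array([512.8, 244.8]), array([ 12.8, 172.2]), np.float64(89.0)] z [0.058 0.071 0.075]
base [  77  139  300  125 1044] [0.775 0.09  0.013] [array([774.3,  21.2]), array([1037.2,   18.3]), np.float64(89.7)] z [0.007 0.013 0.019]
base [263 212  74  42 247] [ 0.516 -0.013  0.013] [array([539.1,  -0.6]), array([234.8, 108.5]), np.float64(35.1)] z [0.007 0.013 0.019]
base [ 195  250   65   58 1147] [0.494 0.232 0.012] [array([511.7, 221. ]), array([109.5, 181.3]), np.float64(89.2)] z [0.008 0.012 0.017]
base [249 315  42  31 134] [0.282 0.213 0.013] [array([311.8, 202. ]), array([68.1, 94.5]), np.float64(86.2)] z [0.007 0.013 0.02 ]
```

```bash
python3 - <<'E'
from h import *
for n in('side','scene'):
    f=np.load(n+'0.npz'); P=f['P']; img=f['img']; print(n)
    hsv=cv2.cvtColor(img,cv2.COLOR_BGR2HSV)
    X,Y,Z=P[...,0],P[...,1],P[...,2]
    m=(X>.44)&(X<.7)&(Y>-.14)&(Y<.06)&(Z>.104)&(Z<.1115)&(hsv[...,1]>45)
    q=P[m]; print(len(q), 'hues',np.percentile(hsv[m][:,0],[5,50,95]),np.percentile(hsv[m][:,1],[5,50,95]))
    # edges: front (max y per x), sides (min/max x per y)
    def edge(a,b,fn,lo,hi):
        bins=np.arange(lo,hi,.008); o=[]
        for c in bins:
            s=q[abs(q[:,a]-c)<.004]
            if len(s)>3: o.append((c,fn(s[:,b])))
        o=np.array(o); p=np.polyfit(o[:,0],o[:,1],1)
        p=np.polyfit(o[abs(np.polyval(p,o[:,0])-o[:,1])<.004][:,0],o[abs(np.polyval(p,o[:,0])-o[:,1])<.004][:,1],1);return p
    pc=lambda k:(lambda v:np.percentile(v,k))
    l=edge(1,0,np.min,-.09,.02); r=edge(1,0,np.max,-.09,.02); bk=edge(0,1,np.min,.49,.66);fr=edge(0,1,np.max,.49,.66)
    print('near side x at y=-.05',np.polyval(l,-.05),np.degrees(l[0]),'far',np.polyval(r,-.05),np.degrees(r[0]))
    print('back y at x=.57',np.polyval(bk,.57),np.degrees(bk[0]),'front',np.polyval(fr,.57),np.degrees(fr[0]))
    m=(X>.44)&(X<.7)&(Y>-.05)&(Y<.12)&(Z>.117)&(Z<.145); q=P[m]
    r=cv2.minAreaRect((q[:,:2]*1000).astype(np.float32)); print('lip',m.sum(),r,np.percentile(q[:,2],[2,98]))
    # hooks / pins : grey, z>.11
    m=(X>.44)&(X<.7)&(Y>-.2)&(Y<-.08)&(Z>.113)&(Z<.13); q=P[m]; print('hookpts',len(q),q.mean(0))
    m=(X<.78)&(X>-.2)&(Y<-.45)&(Y>-1.2)&(Z>.05)
    for z in np.arange(.05,1,.1):
        s=m&(Z>z)&(Z<z+.1)
        if s.sum()>20: print('z%.2f'%z,'x %.2f-%.2f y %.2f-%.2f'%(*np.percentile(X[s],[1,99]),*np.percentile(Y[s],[1,99])))
E
```

```text
side
3167 hues [18. 22. 25.] [57. 75. 91.]
near side x at y=-.05 0.4720756375207288 -1.939355617911019 far 0.6707122551465738 -2.389058063210858
back y at x=.57 -0.10266840038639494 2.3728072326783143 front 0.025110450713388768 1.763728482390419
lip 242 ((567.3563232421875, 45.22373962402344), (98.12694549560547, 22.65521812438965), 2.302133083343506) [0.11902974 0.13435495]
hookpts 230 [ 0.56968066 -0.11603841  0.11914053]
z0.05 x 0.21-0.78 y -0.65--0.46
z0.15 x 0.21-0.78 y -1.03--0.46
z0.25 x 0.10-0.78 y -0.79--0.46
z0.35 x 0.09-0.45 y -0.62--0.50
z0.45 x 0.09-0.14 y -0.52--0.50
scene
805 hues [17. 27. 28.] [ 46.  51. 107.]
near side x at y=-.05 0.4696299956412628 -2.4011317205195986 far 0.6639955293266814 9.464131651860528
back y at x=.57 -0.10354640372410784 3.430172264035179 front 0.02357747083719235 2.5297912995605483
lip 173 ((564.6016845703125, 43.7670783996582), (101.27316284179688, 25.83438491821289), 3.3335955142974854) [0.11755434 0.13566202]
hookpts 157 [ 0.56589239 -0.1160031   0.11907828]
z0.05 x 0.21-0.78 y -1.12--0.46
z0.15 x 0.21-0.78 y -1.08--0.46
z0.25 x 0.10-0.78 y -1.01--0.46
z0.35 x 0.08-0.78 y -0.94--0.46
z0.45 x 0.09-0.78 y -1.13--0.47
z0.55 x 0.06-0.57 y -0.72--0.45
z0.65 x 0.07-0.12 y -0.48--0.45
```

Emit:
{"op": "jog_arm", "data": {
  "series": [0, 0, -1, 0, 1, 0, 0, -1, 0, 1, 0, 0, -1, 0, 1, 0, 0, -1, 0, 1, 0, 0, -1, 0, 1]
}}

```text
time: 0.52
ee_pos: [0.1209, -0.5361, 0.3316]
tcp_rot: [0.994, 0.111, -0.0, -0.001]
wrist_force: [-0.5, -0.4, -0.1]
opening: 0.0855
grip_force: 0.0
```

Emit:
{"op": "jog_arm", "data": {
  "series": [0.22, -0.97, 0, 0, 1, 0.22, -0.97, 0, 0, 1, 0.22, -0.97, 0, 0, 1, 0.22, -0.97, 0, 0, 1, 0.22, -0.97, 0, 0, 1, 0.22, -0.97, 0, 0, 1, 0.22, -0.97, 0, 0, 1, 0, 0, 0, 1, 1, 0, 0, 0, 1, 1, 0, 0, 0, 0.12, 1]
}}

```text
time: 1.35
ee_pos: [0.1211, -0.3967, 0.3311]
tcp_rot: [1.0, 0.018, -0.0, -0.0]
wrist_force: [0.2, -0.1, 0.5]
opening: 0.0855
grip_force: 0.0
```

Emit:
{"op": "jog_arm", "data": {
  "series": [0.94, -0.3, 0, 0, 1, 0.94, -0.3, 0, 0, 1, 0.94, -0.3, 0, 0, 1, 0.94, -0.3, 0, 0, 1, 0.94, -0.3, 0, 0, 1, 0.94, -0.3, 0, 0, 1, 0.94, -0.3, 0, 0, 1, 0.83, -0.955, 0, 0, 1, 0.83, -0.955, 0, 0, 1, 0.83, -0.955, 0, 0, 1]
}}

```text
time: 2.18
ee_pos: [0.2994, -0.2905, 0.3308]
tcp_rot: [1.0, 0.019, -0.0, -0.001]
wrist_force: [0.8, -0.7, 0.1]
opening: 0.0853
grip_force: 0.0
```

Emit:
{"op": "jog_arm", "data": {
  "series": [0.83, -0.955, 0, 0, 1, 0.83, -0.955, 0, 0, 1, 0.83, -0.955, 0, 0, 1, 0.83, -0.955, 0, 0, 1, 0.83, -0.955, 0, 0, 1, 0.83, -0.955, 0, 0, 1, 0.83, -0.955, 0, 0, 1, 0.83, -0.955, 0, 0, 1, 0.83, -0.955, 0, 0, 1, 0.83, -0.955, 0, 0, 1]
}}

```text
time: 3.02
ee_pos: [0.4582, -0.0936, 0.3309]
tcp_rot: [1.0, 0.019, -0.0, -0.0]
wrist_force: [1.1, -0.4, 0.4]
opening: 0.0848
grip_force: 0.0
```

Emit:
{"op": "jog_arm", "data": {
  "series": [0.83, -0.955, 0, 0, 0.4, 0.83, -0.955, 0, 0, 0.4, 0.83, -0.955, 0, 0, 0.4, 0.83, -0.955, 0, 0, 0.4, 0.83, -0.955, 0, 0, 0.4, 0.83, -0.955, 0, 0, 0.4, 0.83, -0.955, 0, 0, 0.4, 0, 0, 0, 0, 0.4]
}}

```text
time: 3.68
ee_pos: [0.5701, 0.0492, 0.3295]
tcp_rot: [1.0, 0.023, -0.001, -0.003]
wrist_force: [-0.6, 1.1, 0.9]
opening: 0.0594
grip_force: 0.0
```

Emit:
{"op": "jog_arm", "data": {
  "series": [0, 0.2, 1, 0, 0.4, 0, 0, 1, 0, 0.4, 0, 0, 1, 0, 0.4, 0, 0, 1, 0, 0.4, 0, 0, 1, 0, 0.4, 0, 0, 1, 0, 0.4, 0, 0, 1, 0, 0.4, 0, 0, 1, 0, 0.4, 0, 0, 0.8, 0, 0.4, 0, 0, 0, 0, 0.4]
}}

```text
time: 4.52
ee_pos: [0.5658, 0.0379, 0.151]
tcp_rot: [1.0, 0.019, -0.004, 0.001]
wrist_force: [-0.2, 0.0, -0.2]
opening: 0.0597
grip_force: 0.0
```

```bash
python3 - <<'E'
from h import *
s=arm.get_state(); print(s['ee_pos'],s['opening'])
img,d,P,ray,t=cam('wrist'); cv2.imwrite('pics/w1.png',img)
X,Y,Z=[P[...,i] for i in range(3)]
m=(X>.44)&(X<.7)&(Y>0)&(Y<.12)&(Z>.117)&(Z<.145)
q=P[m]; print(m.sum(), cv2.minAreaRect((q[:,:2]*1000).astype(np.float32)) if len(q)>10 else '')
E
```

```text
[0.56582157 0.03789671 0.1509668 ] 0.05967849712307203
6102 ((568.3820190429688, 41.65077209472656), (99.87383270263672, 26.53337860107422), 2.1667141914367676)
```

View pics/w1.png

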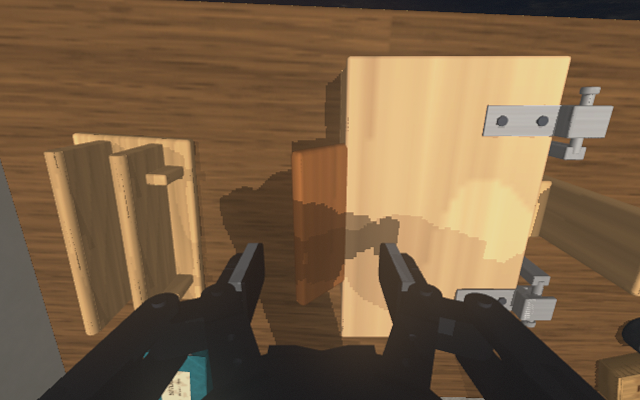

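Emit:
{"op": "jog_arm", "data": {
  "series": [0, 0, 0.7, 0, 0.4, 0, 0, 0.7, 0, 0.4, 0, 0, 0.3, 0, 0.4, 0, 0, 0, 0, 0.4, 0, 0, 0, 0, 0.4]
}}

```text
time: 4.98
ee_pos: [0.5695, 0.0394, 0.1221]
tcp_rot: [1.0, 0.018, 0.0, -0.0]
wrist_force: [0.4, -0.2, 0.2]
opening: 0.0598
grip_force: 0.0
```

Emit:
{"op": "jog_arm", "data": {
  "series": [0, -0.2, 0.4, 0, 0.4, 0, 0, 0.1, 0, 0.4, 0, 0, 0, 0, 0.4]
}}

```text
time: 5.23
ee_pos: [0.5685, 0.044, 0.111]
tcp_rot: [1.0, 0.019, -0.0, -0.0]
wrist_force: [-0.5, 0.1, -0.0]
opening: 0.0597
grip_force: 0.0
```

Emit:
{"op": "jog_arm", "data": {
  "series": [0, 0, 0, 0, -0.4, 0, 0, 0, 0, -0.6, 0, 0, 0, 0, -0.8, 0, 0, 0, 0, -1, 0, 0, 0, 0, -1]
}}

```text
time: 5.65
ee_pos: [0.5695, 0.0431, 0.1135]
tcp_rot: [1.0, 0.019, 0.001, 0.001]
wrist_force: [-3.2, 0.2, 7.6]
opening: 0.0252
grip_force: 58.1
```

Emit:
{"op": "jog_arm", "data": {
  "series": [0, 0.03, -0.4, 0, -1, 0, 0.06, -0.4, 0, -1, 0, 0.09, -0.4, 0, -1, 0, 0.12, -0.4, 0, -1, 0, 0, 0, 0, -1]
}}

```text
time: 6.07
ee_pos: [0.5713, 0.0376, 0.1474]
tcp_rot: [1.0, 0.019, 0.003, 0.001]
wrist_force: [0.5, 1.3, 7.2]
opening: 0.0178
grip_force: 60.7
```

Emit:
{"op": "jog_arm", "data": {
  "series": [0, 0.14, -0.42, 0, -1, 0, 0.15, -0.42, 0, -1, 0, 0.17, -0.41, 0, -1, 0, 0.19, -0.4, 0, -1, 0, 0.2, -0.38, 0, -1, 0, 0.22, -0.35, 0, -1, 0, 0.24, -0.33, 0, -1, 0, 0.25, -0.31, 0, -1, 0, 0.27, -0.28, 0, -1, 0, 0.28, -0.27, 0, -1]
}}

```text
time: 6.9
ee_pos: [0.5711, -0.0015, 0.2168]
tcp_rot: [1.0, 0.02, 0.001, -0.002]
wrist_force: [-1.1, 6.5, 9.0]
opening: 0.0078
grip_force: 58.0
```

Emit:
{"op": "jog_arm", "data": {
  "series": [0, 0.3, -0.25, 0, -1, 0, 0.31, -0.24, 0, -1, 0, 0.32, -0.22, 0, -1, 0, 0.33, -0.2, 0, -1, 0, 0, 0, 0, -1]
}}

```text
time: 7.32
ee_pos: [0.5719, -0.0215, 0.2347]
tcp_rot: [1.0, 0.021, 0.001, -0.007]
wrist_force: [-0.1, 11.4, 1.6]
opening: 0.0077
grip_force: 64.7
```

Emit:
{"op": "jog_arm", "data": {
  "series": [0, 0.25, -0.05, 0, -0.7, 0, 0.3, -0.1, 0, -0.5, 0, 0.3, -0.15, 0, -0.3, 0, 0.3, -0.15, 0, -0.3, 0, 0, 0, 0, -0.3]
}}

```text
time: 7.73
ee_pos: [0.5733, -0.0526, 0.2436]
tcp_rot: [1.0, 0.018, 0.001, -0.001]
wrist_force: [0.8, 3.2, 5.6]
opening: 0.0299
grip_force: 2.7
```

```bash
python3 - <<'E'
from h import *
img,d,P,ray,t=cam('side'); cv2.imwrite('pics/s2.png',cv2.resize(img[60:300,180:440],None,fx=2.3,fy=2.3))
E
```

```text
(no output)
```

View pics/s2.png

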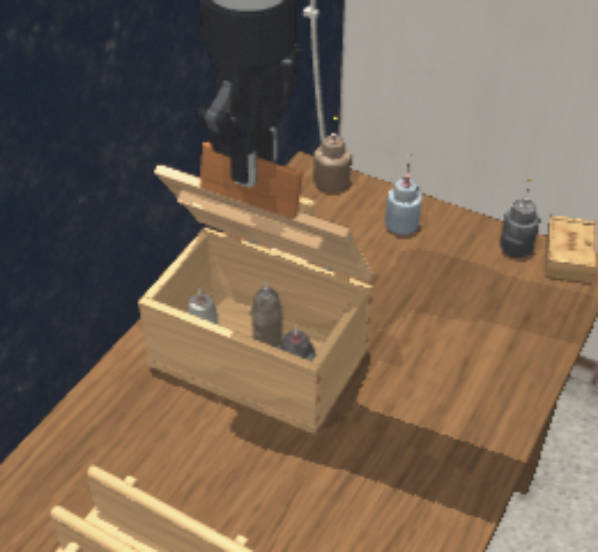

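Emit:
{"op": "jog_arm", "data": {
  "series": [0, 0.45, -0.1, 0, -0.15, 0, 0.45, -0.1, 0, 0, 0, 0.45, -0.1, 0, 0.2, 0, 0.45, -0.05, 0, 0.4, 0, 0.45, 0, 0, 0.4, 0, 0.45, 0, 0, 0.4, 0, 0.45, 0, 0, 0.4, 0, 0.3, 0, 0, 0.4, 0, 0, 0, 0, 0.4]
}}

```text
time: 8.53
ee_pos: [0.5744, -0.1263, 0.2484]
tcp_rot: [1.0, 0.016, -0.001, 0.002]
wrist_force: [0.4, -0.1, 1.1]
opening: 0.0595
grip_force: 0.8
```

Emit:
{"op": "jog_arm", "data": {
  "series": [0, 0.25, 0, 0, 0.4, 0, 0.25, 0, 0, 0.4, 0, 0.25, 0, 0, 0.4, 0, 0.25, 0, 0, 0.4, 0, 0.25, 0, 0, 0.4, 0, 0.2, 0, 0, 0.4, 0, 0, 0, 0, 0.4, 0, 0, 0, 0, 0.4]
}}

```text
time: 9.2
ee_pos: [0.5755, -0.1514, 0.2479]
tcp_rot: [1.0, 0.018, -0.001, -0.0]
wrist_force: [-0.0, 0.4, 0.6]
opening: 0.06
grip_force: 0.0
```

```bash
python3 - <<'E'
from h import *
img,d,P,ray,t=cam('side'); cv2.imwrite('pics/s3.png',cv2.resize(img[60:300,180:440],None,fx=2.3,fy=2.3))
E
```

```text
(no output)
```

View pics/s3.png

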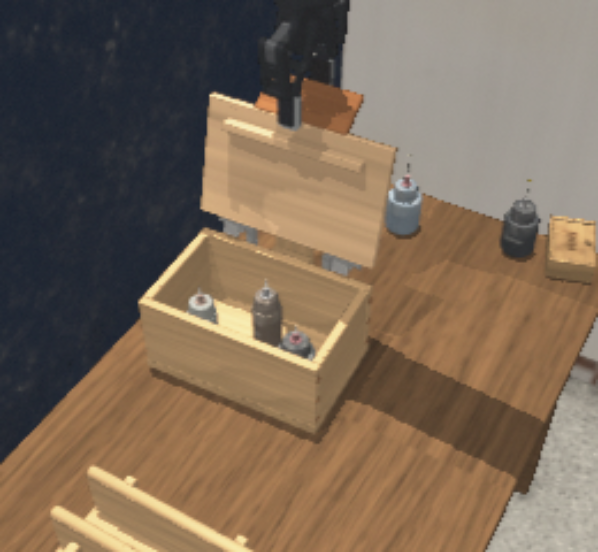

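Emit:
{"op": "jog_arm", "data": {
  "series": [0, -0.1, -0.5, 0, 0.6, 0, 0, -1, 0, 0.8, 0, 0, -1, 0, 1, 0, 0, -1, 0, 1, 0, 0, -1, 0, 1, 0, 0, -1, 0, 1]
}}

```text
time: 9.75
ee_pos: [0.5759, -0.148, 0.3607]
tcp_rot: [1.0, 0.019, 0.0, -0.0]
wrist_force: [-0.2, 0.3, 0.0]
opening: 0.0855
grip_force: 0.0
```

```bash
python3 - <<'E'
from h import *
img,d,P,ray,t=cam('side'); cv2.imwrite('pics/s4.png',cv2.resize(img[60:300,180:440],None,fx=2.3,fy=2.3))
X,Y,Z=[P[...,i] for i in range(3)]
m=(X>.45)&(X<.7)&(Y>-.2)&(Y<-.06)&(Z>.13)&(Z<.30)
k,l,st,c=cv2.connectedComponentsWithStats(m.astype(np.uint8)); print(st)
i=1+np.argmax(st[1:,4]); q=P[l==i]
c0=np.array([.5737,-.1139,.112]); th=np.radians(2.1); u=np.array([np.cos(th),np.sin(th),0]); v=np.array([np.sin(th),-np.cos(th),0])
a=(q-c0)@u; b=(q-c0)@v; h=q[:,2]-.112
for z0 in np.arange(.02,.19,.008):
    s=abs(h-z0)<.004
    if s.sum()>5: print('h%.3f own y %.3f..%.3f'%(z0,a[s].min(),a[s].max()),'ownx med: near %.3f mid %.3f far %.3f'%tuple(np.median(b[s&(a>lo)&(a<hi)]) if (s&(a>lo)&(a<hi)).any() else np.nan for lo,hi in((-.1,-.072),(-.05,.05),(.075,.1))))
# cleat extents: protruding from plane fit of near part
s=(a<-.075)&(h<.12); p=np.polyfit(h[s],b[s],1); print('tilt',np.degrees(np.arctan(p[0])),p)
o=np.polyval(p,h)-b; pr=(o>.004)&(h>.03)&(h<.15)
print('protruding: a',np.percentile(a[pr],[1,99]),'h',np.percentile(h[pr],[1,99]),'by',np.percentile(o[pr],[50,95]))
E
```

```text
[[     0      0    640    400 251162]
 [   267     90     85     84   4837]
 [   338    174      1      1      1]]
h0.020 own y -0.099..0.099 ownx med: near -0.008 mid -0.009 far -0.009
h0.028 own y -0.098..0.101 ownx med: near -0.006 mid -0.007 far -0.007
h0.036 own y -0.099..0.099 ownx med: near -0.004 mid -0.005 far -0.005
h0.044 own y -0.099..0.101 ownx med: near -0.002 mid -0.002 far -0.003
h0.052 own y -0.099..0.102 ownx med: near 0.001 mid -0.000 far -0.000
h0.060 own y -0.099..0.099 ownx med: near 0.002 mid 0.002 far 0.002
h0.068 own y -0.099..0.099 ownx med: near 0.005 mid 0.004 far 0.004
h0.076 own y -0.099..0.100 ownx med: near 0.007 mid 0.006 far 0.005
h0.084 own y -0.099..0.100 ownx med: near 0.009 mid 0.008 far 0.008
h0.092 own y -0.099..0.102 ownx med: near 0.011 mid 0.011 far 0.010
h0.100 own y -0.099..0.099 ownx med: near 0.013 mid 0.013 far 0.012
h0.108 own y -0.099..0.099 ownx med: near 0.016 mid 0.008 far 0.014
h0.116 own y -0.099..0.102 ownx med: near 0.017 mid 0.005 far 0.016
h0.124 own y -0.099..0.101 ownx med: near 0.020 mid 0.018 far 0.019
h0.132 own y -0.099..0.099 ownx med: near 0.023 mid 0.022 far 0.021
h0.140 own y -0.060..0.050 ownx med: near nan mid 0.031 far nan
h0.148 own y -0.049..0.051 ownx med: near nan mid 0.044 far nan
h0.156 own y -0.048..0.050 ownx med: near nan mid 0.055 far nan
tilt 15.145865337162247 [ 0.27067967 -0.01345138]
protruding: a [-0.07399446  0.09178918] h [0.04133521 0.12713149] by [0.01386137 0.01697545]
```

View pics/s4.png

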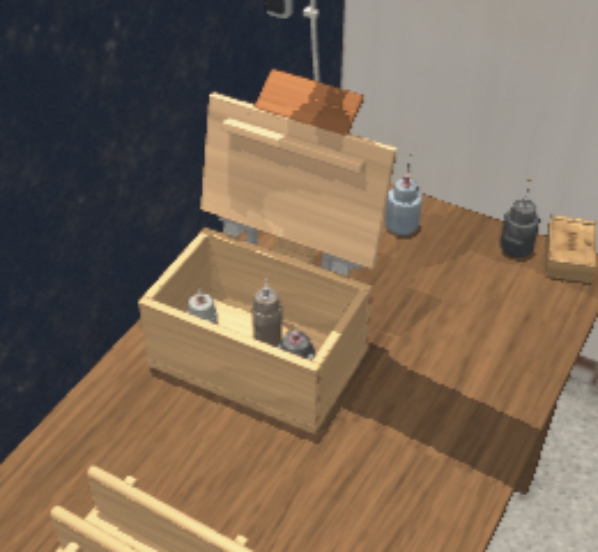

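Emit:
{"op": "jog_arm", "data": {
  "series": [-0.88, -0.09, 0, 0, 1, -0.88, -0.09, 0, 0, 1, -0.88, -0.09, 0, 0, 1, -0.88, -0.09, 0, 0, 1, -0.88, -0.09, 0, 0, 1, 0, 0, 0, 0, 1, 0, 0, 0, 0, 1]
}}

```text
time: 10.38
ee_pos: [0.4875, -0.1427, 0.3598]
tcp_rot: [1.0, 0.018, 0.001, 0.001]
wrist_force: [0.2, -0.5, 0.9]
opening: 0.0855
grip_force: 0.0
```

```bash
python3 - <<'E'
from h import *
s=arm.get_state();print(s['ee_pos'],s['tcp_rot'])
c0=np.array([.5737,-.1139,.112]); th=np.radians(2.1); u=np.array([np.cos(th),np.sin(th),0]); v=np.array([np.sin(th),-np.cos(th),0])
img,d,P,ray,t=cam('side')
a=(P-c0)@u; b=(P-c0)@v; h=P[...,2]-.112
m=(abs(a)<.105)&(abs(b)<.06)&(h>.104)&(h<.122)
for lo in (.104,.108,.112,.116):
    r=m&(h>lo)&(h<lo+.004); o=(.25*h-.0118)-b; print(lo, np.round([ (x,np.median(o[r&(abs(a-x)<.004)])) for x in (-.09,-.084,-.08,-.076,-.072,-.068,-.06,-.05,.05,.06,.068,.076,.084)],3).tolist())
E
```

```text
[ 0.48749967 -0.1426727   0.35977962] [9.99828888e-01 1.84713470e-02 7.54959342e-04 6.59583316e-04]
0.104 [[-0.09, 0.0], [-0.084, -0.002], [-0.08, 0.0], [-0.076, 0.001], [-0.072, -0.001], [-0.068, -0.001], [-0.06, nan], [-0.05, nan], [0.05, nan], [0.06, nan], [0.068, nan], [0.076, nan], [0.084, 0.001]]
0.108 [[-0.09, 0.001], [-0.084, 0.001], [-0.08, 0.0], [-0.076, -0.0], [-0.072, 0.0], [-0.068, nan], [-0.06, nan], [-0.05, nan], [0.05, 0.013], [0.06, nan], [0.068, nan], [0.076, nan], [0.084, 0.002]]
0.112 [[-0.09, -0.0], [-0.084, 0.0], [-0.08, -0.001], [-0.076, -0.0], [-0.072, 0.008], [-0.068, 0.015], [-0.06, 0.013], [-0.05, 0.016], [0.05, 0.015], [0.06, 0.014], [0.068, 0.014], [0.076, 0.014], [0.084, 0.001]]
0.116 [[-0.09, -0.001], [-0.084, -0.0], [-0.08, -0.0], [-0.076, 0.005], [-0.072, 0.007], [-0.068, 0.005], [-0.06, 0.01], [-0.05, 0.011], [0.05, 0.01], [0.06, 0.009], [0.068, 0.012], [0.076, 0.004], [0.084, 0.001]]
  return _methods._mean(a, axis=axis, dtype=dtype,
  ret = ret.dtype.type(ret / rcount)
```

Emit:
{"op": "jog_arm", "data": {
  "series": [-0.1, 0, 1, 0, 1, 0, 0, 1, 0, 1, 0, 0, 1, 0, 1, 0, 0, 1, 0, 1, 0, 0, 1, 0, 1, 0, 0, 1, 0, 1, 0, 0, 0.9, 0, 1, 0, 0, 0, 0, 1, 0, 0, 0, 0, 1]
}}

```text
time: 11.18
ee_pos: [0.4858, -0.1426, 0.2201]
tcp_rot: [1.0, 0.019, -0.001, -0.001]
wrist_force: [0.1, -0.7, 0.3]
opening: 0.0856
grip_force: 0.0
```

Emit:
{"op": "jog_arm", "data": {
  "series": [0, -0.2, 0, 0, 0.6, 0, -0.22, 0, 0, 0.2, 0, -0.22, 0, 0, 0, 0, -0.22, 0, 0, -0.2, 0, -0.22, 0, 0, -0.4, 0, -0.22, 0, 0, -0.4, 0, -0.22, 0, 0, -0.4, 0, -0.21, 0, 0, -0.5, 0, 0, 0, 0, -0.5, 0, 0, 0, 0, -0.6]
}}

```text
time: 12.02
ee_pos: [0.4844, -0.1081, 0.2209]
tcp_rot: [1.0, 0.019, 0.0, 0.0]
wrist_force: [0.5, 1.0, 0.2]
opening: 0.017
grip_force: 0.4
```

Emit:
{"op": "jog_arm", "data": {
  "series": [0, 0, 0, 0, -0.8, 0, 0, 0, 0, -1, 0, 0, 0, 0, -1, 0, 0, 0, 0, -1]
}}

```text
time: 12.35
ee_pos: [0.4845, -0.1092, 0.2211]
tcp_rot: [1.0, 0.018, 0.0, 0.0]
wrist_force: [-0.2, 0.4, 1.6]
opening: 0.0089
grip_force: 58.7
```

```bash
python3 - <<'E'
from h import *
c0=np.array([.5737,-.1139,.112]); th=np.radians(2.1); u=np.array([np.cos(th),np.sin(th),0]); v=np.array([np.sin(th),-np.cos(th),0])
img,d,P,ray,t=cam('side'); cv2.imwrite('pics/s5.png',cv2.resize(img[60:300,180:440],None,fx=2.3,fy=2.3))
a=(P-c0)@u; b=(P-c0)@v; h=P[...,2]-.112
m=(abs(a-.04)<.05)&(abs(b)<.03)&(h>.02)&(h<.10)
A=np.c_[h[m],a[m],np.ones(m.sum())]; print(m.sum(),np.linalg.lstsq(A,b[m],rcond=None)[0])
E
```

```text
969 [-0.00877455 -0.00131758 -0.01245351]
```

View pics/s5.png

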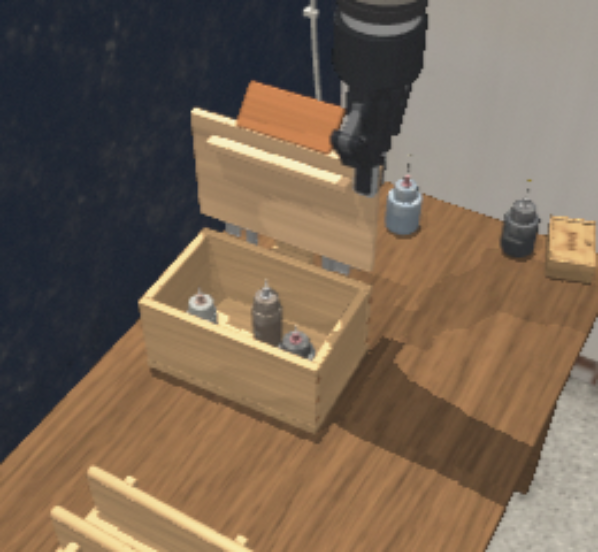

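Emit:
{"op": "jog_arm", "data": {
  "series": [0, 0, -0.15, 0, -1, 0, 0, -0.15, 0, -1, 0, 0, -0.2, 0, -1, 0, 0, -0.2, 0, -1, 0, 0, -0.2, 0, -1, 0, 0, -0.2, 0, -1, 0, 0, -0.2, 0, -1, 0, 0, -0.2, 0, -1, 0, 0, -0.2, 0, -1, 0, 0, -0.2, 0, -1]
}}

```text
time: 13.23
ee_pos: [0.4844, -0.1085, 0.2593]
tcp_rot: [1.0, 0.018, 0.0, 0.0]
wrist_force: [0.1, -0.8, -3.7]
opening: 0.009
grip_force: 58.4
```

Emit:
{"op": "jog_arm", "data": {
  "series": [0, 0, -0.3, 0, -1, 0, 0, -0.3, 0, -1, 0, 0, -0.3, 0, -1, 0, 0, 0, 0, -1, 0, 0, 0, 0, -1]
}}

```text
time: 13.65
ee_pos: [0.4847, -0.1085, 0.2774]
tcp_rot: [1.0, 0.018, 0.001, 0.0]
wrist_force: [-0.0, 0.1, -3.5]
opening: 0.0091
grip_force: 58.4
```

```bash
cat > lid.py <<'E'
from h import *
def lid(c0,th,name='side'):
    c0=np.array(c0); th=np.radians(th); u=np.array([np.cos(th),np.sin(th),0]); v=np.array([np.sin(th),-np.cos(th),0])
    img,d,P,ray,t=cam(name)
    a=(P-c0)@u; b=(P-c0)@v; h=P[...,2]-c0[2]
    m=(abs(a-.03)<.06)&(abs(b)<.035)&(h>.02)&(h<.10)
    p=np.linalg.lstsq(np.c_[h[m],a[m],np.ones(m.sum())],b[m],rcond=None)[0]
    print('front face b = %.3f h + %.3f a + %.4f'%tuple(p), m.sum())
    on=(abs(b-(p[0]*h+p[1]*a+p[2]))<.005)&(h<.16)&(h>-.02)
    for c in (-.04,.0,.04,.08):
        s=on&(abs(a-c)<.006); print('a',c,'h %.4f..%.4f'%(np.percentile(h[s],1),np.percentile(h[s],99)))
    s=on&(h>.03)&(h<.08); print('a range',np.percentile(a[s],[.5,99.5]).round(4))
    return img
E
python3 - <<'E'
from lid import *
s=arm.get_state(); print(s['ee_pos'],s['wrist_force'],s['wrist_torque'])
dz=s['ee_pos'][2]-.221
img=lid([.5737,-.1139,.112+dz],2.1); cv2.imwrite('pics/s6.png',img[60:300,180:440])
E
```

```text
[ 0.48473534 -0.10848716  0.27743776] [-0.04832684  0.09257931 -3.53369061] [-0.04373619  0.31950112  0.01307636]
front face b = -0.006 h + -0.003 a + -0.0136 1362
a -0.04 h 0.0091..0.1406
a 0.0 h 0.0096..0.1400
a 0.04 h 0.0099..0.1409
a 0.08 h 0.0106..0.1351
a range [-0.0985  0.2046]
```

Emit:
{"op": "jog_arm", "data": {
  "series": [0, -0.3, 0, 0, -1, 0, -0.6, 0, 0, -1, -0.15, -0.8, 0, 0, -1, -0.15, -0.8, 0, 0, -1, -0.15, -0.8, 0, 0, -1, -0.15, -0.8, 0, 0, -1, -0.15, -0.8, 0, 0, -1, -0.15, -0.8, 0, 0, -1, -0.15, -0.8, 0, 0, -1, -0.15, -0.8, 0, 0, -1]
}}

```text
time: 14.53
ee_pos: [0.454, 0.039, 0.2767]
tcp_rot: [1.0, 0.019, -0.0, -0.0]
wrist_force: [0.1, 0.4, -2.9]
opening: 0.009
grip_force: 58.4
```

Emit:
{"op": "jog_arm", "data": {
  "series": [-0.12, -0.8, 0, 0, -1, -0.12, -0.8, 0, 0, -1, -0.12, -0.8, 0, 0, -1, -0.12, -0.8, 0, 0, -1, -0.12, -0.8, 0, 0, -1, -0.12, -0.8, 0, 0, -1, -0.12, -0.8, 0, 0.2, -1, -0.12, -0.8, 0, 0.2, -1, 0, -0.6, 0, 0.2, -1, 0, -0.3, 0, 0.06, -1]
}}

```text
time: 15.37
ee_pos: [0.4297, 0.1855, 0.2769]
tcp_rot: [1.0, -0.008, -0.0, -0.001]
wrist_force: [0.7, 0.2, -2.7]
opening: 0.0087
grip_force: 58.4
```

Emit:
{"op": "jog_arm", "data": {
  "series": [0, 0, 0, 0, -1, 0, 0, 0, 0, -1, 0, 0, 0, 0, -1]
}}

```text
time: 15.62
ee_pos: [0.4315, 0.1808, 0.2767]
tcp_rot: [1.0, -0.011, -0.0, 0.0]
wrist_force: [0.3, -0.4, -3.1]
opening: 0.0088
grip_force: 58.4
```

Emit:
{"op": "jog_arm", "data": {
  "series": [-0.1, -0.6, 0, 0, -1, -0.1, -0.6, 0, 0, -1, -0.1, -0.6, 0, 0, -1, -0.1, -0.6, 0, 0, -1, 0, 0, 0, 0, -1, 0, 0, 0, 0, -1]
}}

```text
time: 16.12
ee_pos: [0.4246, 0.2293, 0.2768]
tcp_rot: [1.0, -0.01, -0.0, 0.0]
wrist_force: [0.6, 0.1, -3.4]
opening: 0.0092
grip_force: 58.5
```

```bash
python3 - <<'E'
from lid import *
s=arm.get_state(); print(s['ee_pos'],2*np.degrees(s['tcp_rot'][1]),s['wrist_torque'])
th=np.radians(-1.2); u=np.array([np.cos(th),np.sin(th),0]); v=np.array([np.sin(th),-np.cos(th),0])
c=np.array(s['ee_pos'])+.089*u+.009*v; c[2]=s['ee_pos'][2]-.109; print('pivot est',c)
img=lid(c,-1.2,'scene'); cv2.imwrite('pics/s7.png',cv2.resize(img[100:320,120:380],None,fx=2.3,fy=2.3))
img=lid(c,-1.2,'side')
E
```

```text
[0.42455322 0.22933065 0.27679831] -1.184756852998359 [-0.08001747  0.25548196 -0.05100807]
pivot est [0.51334522 0.21846875 0.16779831]
front face b = -0.006 h + -0.001 a + -0.0136 98
a -0.04 h 0.0114..0.1045
a 0.0 h 0.0120..0.1194
a 0.04 h 0.0113..0.1399
a 0.08 h 0.0127..0.1368
a range [-0.1027  0.2672]
front face b = -0.007 h + -0.003 a + -0.0127 1144
a -0.04 h 0.0106..0.1408
a 0.0 h 0.0106..0.1412
a 0.04 h 0.0100..0.1409
a 0.08 h 0.0094..0.1349
a range [-0.0992  0.2643]
```

View pics/s7.png

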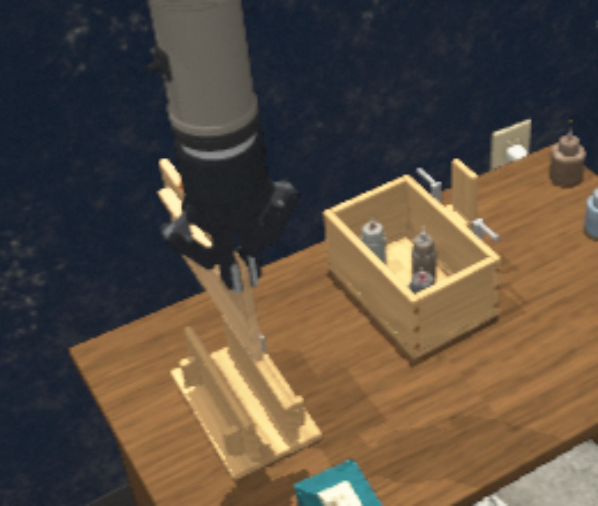

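Emit:
{"op": "jog_arm", "data": {
  "series": [0, 0, 0.7, 0, -1, 0, 0, 0.7, 0, -1, 0, 0, 0.7, 0, -1, 0, 0, 0.7, 0, -1, 0, 0, 0.7, 0, -1, 0, 0, 0.7, 0, -1, 0, 0, 0.7, 0, -1, 0, 0, 0.7, 0, -1, 0, 0, 0.7, 0, -1, 0, 0, 0, 0, -1]
}}

```text
time: 17.05
ee_pos: [0.4232, 0.2267, 0.1481]
tcp_rot: [1.0, -0.012, -0.003, 0.002]
wrist_force: [-1.0, -1.1, -4.0]
opening: 0.0089
grip_force: 58.6
```

Emit:
{"op": "jog_arm", "data": {
  "series": [0, 0, 0.2, 0, -1, 0, 0, 0.2, 0, -1, 0, 0, 0.2, 0, -1, 0, 0, 0.2, 0, -1, 0, 0, 0, 0, -1, 0, 0, 0, 0, -1]
}}

```text
time: 17.55
ee_pos: [0.4244, 0.2299, 0.1349]
tcp_rot: [1.0, -0.01, -0.0, 0.0]
wrist_force: [0.1, -0.3, -2.8]
opening: 0.0088
grip_force: 58.6
```

Not yet at the floor (force still equals the lid's weight); creep down.

Emit:
{"op": "jog_arm", "data": {
  "series": [0, 0, 0.1, 0, -1, 0, 0, 0.1, 0, -1, 0, 0, 0.1, 0, -1, 0, 0, 0, 0, -1, 0, 0, 0, 0, -1]
}}

```text
time: 17.97
ee_pos: [0.4248, 0.2312, 0.1321]
tcp_rot: [1.0, -0.01, 0.001, 0.0]
wrist_force: [-5.8, -1.9, 15.1]
opening: 0.009
grip_force: 61.5
```

Emit:
{"op": "jog_arm", "data": {
  "series": [0, 0, -0.05, 0, -1, 0, 0, 0, 0, -0.7, 0, 0, 0, 0, -0.5, 0, 0, 0, 0, -0.3, 0, 0, 0, 0, 0, 0, 0, 0, 0, 0.4, 0, 0, 0, 0, 0.4, 0, 0, 0, 0, 0.4]
}}

```text
time: 18.63
ee_pos: [0.4245, 0.2299, 0.1297]
tcp_rot: [1.0, -0.01, -0.0, -0.0]
wrist_force: [-0.1, 0.6, 0.5]
opening: 0.0598
grip_force: 0.0
```

```bash
python3 - <<'E'
from lid import *
s=arm.get_state(); print(s['ee_pos'],s['wrist_force'],s['opening'])
lid([.513,.2185,.021],-1.2,'side')
E
```

```text
[0.42447019 0.2299161  0.12973912] [-0.09569085  0.57929732  0.52296335] 0.05979852815020935
front face b = 0.300 h + 0.006 a + -0.0413 762
a -0.04 h -0.0124..0.0522
a 0.0 h -0.0123..0.0649
a 0.04 h -0.0126..0.0652
a 0.08 h -0.0123..0.0644
a range [-0.0987  0.2646]
```

```bash
cat > up.py <<'E'
from h import *
def up():
    c0=np.array([.513,.2185,.021]); th=np.radians(-1.2); u=np.array([np.cos(th),np.sin(th),0]); v=np.array([np.sin(th),-np.cos(th),0])
    img,d,P,ray,t=cam('side')
    a=(P-c0)@u; b=(P-c0)@v; h=P[...,2]-c0[2]
    for lo in np.arange(.06,.135,.01):
        m=(abs(a)<.1)&(abs(b)<.05)&(h>lo)&(h<lo+.01); print('h%.3f b med near %.4f mid %.4f far %.4f'%(lo,*[np.median(b[m&(a>x)&(a<y)]) for x,y in((-.1,-.08),(-.03,.03),(.08,.1))]), a[m].min().round(3),a[m].max().round(3))
    return img
E
python3 -W ignore -c "
from up import *
up()"
```

```text
h0.060 b med near -0.0214 mid -0.0215 far -0.0214 -0.099 0.097
h0.070 b med near -0.0219 mid nan far nan -0.099 -0.084
h0.080 b med near -0.0230 mid nan far -0.0231 -0.099 0.1
h0.090 b med near -0.0241 mid nan far -0.0240 -0.099 0.099
h0.100 b med near -0.0250 mid -0.0396 far -0.0253 -0.099 0.099
h0.110 b med near -0.0188 mid -0.0350 far -0.0263 -0.1 0.1
h0.120 b med near -0.0224 mid -0.0277 far -0.0273 -0.1 0.098
h0.130 b med near -0.0217 mid -0.0277 far -0.0249 -0.1 0.1
```

Emit:
{"op": "jog_arm", "data": {
  "series": [0, -0.3, 0, 0, 0.8, 0, -0.15, 0, 0, 1, 0, 0, 0, 0, 1, 0, 0, -0.5, 0, 1, 0, 0, -1, 0, 1, 0, 0, -1, 0, 1, 0, 0, -1, 0, 1, 0, 0, -1, 0, 1, 0, 0, -1, 0, 1, 0, 0, -1, 0, 1]
}}

```text
time: 19.57
ee_pos: [0.4245, 0.239, 0.2617]
tcp_rot: [1.0, -0.01, 0.0, -0.0]
wrist_force: [-0.4, -0.5, 1.0]
opening: 0.0849
grip_force: 0.0
```

Emit:
{"op": "jog_arm", "data": {
  "series": [0, 0, 0, 0, 1, 0, 0, 0, 0, 1, 0, 0, 0, 0, 1, 0, 0, 0, 0, 1]
}}

```text
time: 19.9
ee_pos: [0.424, 0.2383, 0.2589]
tcp_rot: [1.0, -0.01, -0.001, 0.001]
wrist_force: [0.6, 0.1, -0.5]
opening: 0.0854
grip_force: 0.0
```

```bash
python3 -W ignore -c "
from up import *
img=up(); cv2.imwrite('pics/s8.png',img)"
```

```text
h0.060 b med near -0.0210 mid -0.0215 far -0.0215 -0.099 0.096
h0.070 b med near -0.0225 mid nan far nan -0.099 -0.062
h0.080 b med near -0.0230 mid nan far -0.0239 -0.099 0.098
h0.090 b med near -0.0241 mid nan far -0.0243 -0.099 0.1
h0.100 b med near -0.0251 mid -0.0396 far -0.0253 -0.099 0.099
h0.110 b med near -0.0260 mid -0.0350 far -0.0262 -0.099 0.099
h0.120 b med near -0.0268 mid -0.0272 far -0.0273 -0.099 0.099
h0.130 b med near -0.0242 mid -0.0276 far -0.0253 -0.099 0.1
```

View pics/s8.png

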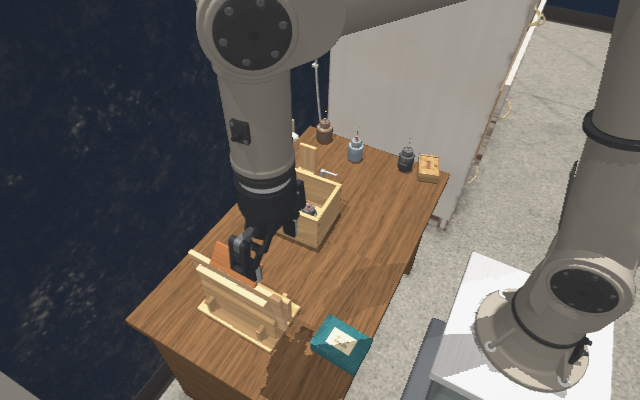

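```bash
python3 -c "
from bench import arm
print(arm.finish_job())"
```

```text
the job is handed in; nothing more can be done
None
```

The lid was swung up, lifted off its pins and stood in the stand's slot, lowered until it touched the floor before I let go; the last camera check showed it free and steady, leaning about 6 degrees, with the three bench bottles undisturbed, and I handed the job in at about 20 s (no verdict was returned).

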